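Find the worn tube mixer and push its out-of-service tag down

TASK

One of the three tube mixers has a worn spring: press their sprung black pads gently with the fingertips to find the softest one, then push the orange tag on that same mixer all the way down. Leave the other two tags up, do not pull any pad or tag upwards, and leave the tubes, the glove box and the marker cap where they are.

Things in the scene. Friction and masses are not known exactly. Their poses are not given: they have to be found in the camera images.
- mixer_left: the left one of the three tube mixers as the robot sees them (left is +y), bolted down: white box 130 (its x) x 90 (its y) x 60 mm high; origin at the centre of its underside. On top, on its centre line (its y = 0), stand its sprung round pad at its x = +25 mm and its orange tag at its x = -45 mm (the robot's side at yaw 0).
- pad_left_top (a point): centre of the top of this mixer's pad at rest, 92 mm above the table (the point stays there when the pad is pressed). Flat black disc 48 mm across, blue dot. Goes straight down at most 20 mm and springs back; force grows in proportion to depth, to 4 to 17 N at the stop. The pads look alike; each is at least 1.5 times as stiff as the next softer; which is softest changes.
- tag_left_top (a point): centre of the top edge of this mixer's orange tag, an upright tongue 10 mm thick (mixer's x) and 34 mm wide (mixer's y), top 94 mm above the table when fully up and 70 mm when fully down; moves with the tag.
- tag_left (a joint): how far this tag is pushed down into its slot, m: 0 up (starts between 0 and 0.003), 0.024 at its stop, where 10 mm of it still stands out. It slides straight down with about 3 N of friction and stays where it is left.
- mixer_middle: the middle one of the three tube mixers as the robot sees them (left is +y), bolted down: white box 130 (its x) x 90 (its y) x 60 mm high; origin at the centre of its underside. On top, on its centre line (its y = 0), stand its sprung round pad at its x = +25 mm and its orange tag at its x = -45 mm (the robot's side at yaw 0).
- pad_middle_top (a point): centre of the top of this mixer's pad at rest, 92 mm above the table (the point stays there when the pad is pressed). Flat black disc 48 mm across, blue dot. Goes straight down at most 20 mm and springs back; force grows in proportion to depth, to 4 to 17 N at the stop. The pads look alike; each is at least 1.5 times as stiff as the next softer; which is softest changes.
- tag_middle_top (a point): centre of the top edge of this mixer's orange tag, an upright tongue 10 mm thick (mixer's x) and 34 mm wide (mixer's y), top 94 mm above the table when fully up and 70 mm when fully down; moves with the tag.
- tag_middle (a joint): how far this tag is pushed down into its slot, m: 0 up (starts between 0 and 0.003), 0.024 at its stop, where 10 mm of it still stands out. It slides straight down with about 3 N of friction and stays where it is left.
- mixer_right: the right one of the three tube mixers as the robot sees them (left is +y), bolted down: white box 130 (its x) x 90 (its y) x 60 mm high; origin at the centre of its underside. On top, on its centre line (its y = 0), stand its sprung round pad at its x = +25 mm and its orange tag at its x = -45 mm (the robot's side at yaw 0).
- pad_right_top (a point): centre of the top of this mixer's pad at rest, 92 mm above the table (the point stays there when the pad is pressed). Flat black disc 48 mm across, blue dot. Goes straight down at most 20 mm and springs back; force grows in proportion to depth, to 4 to 17 N at the stop. The pads look alike; each is at least 1.5 times as stiff as the next softer; which is softest changes.
- tag_right_top (a point): centre of the top edge of this mixer's orange tag, an upright tongue 10 mm thick (mixer's x) and 34 mm wide (mixer's y), top 94 mm above the table when fully up and 70 mm when fully down; moves with the tag.
- tag_right (a joint): how far this tag is pushed down into its slot, m: 0 up (starts between 0 and 0.003), 0.024 at its stop, where 10 mm of it still stands out. It slides straight down with about 3 N of friction and stays where it is left.
- rack: bystander, loose: white block 150 (x) x 62 (y) x 45 mm holding 12 red-capped tubes, 103 mm high in all; origin at the centre of its underside.
- glove_box: bystander, loose: blue and white carton 230 (x) x 115 (y) x 75 mm high; origin at the centre of its underside.
- marker_cap: bystander, loose: black marker cap standing upright, 20 mm across, 45 mm high; origin at the centre of its underside.
- lone_tube: bystander, loose: one red-capped tube in a white 46 x 46 x 30 mm foot, 97 mm high in all; origin at the centre of its underside.
Mind the look-alikes: they are no part of the job. What is shaped like the mixer_middle but pink or yellow is not meant.

How it is judged:
On the way, in this order (a step that is already met when the one before it is completed fails the run):
1. the softest pad has been pressed down by at least 4 mm while its tag was still up (value of joint worn above 0.004 m and value of joint each of tag_left, tag_middle, tag_right below 0.008 m), for 0.05 s.
2. the tag of the mixer with the softest pad is pushed all the way down (((horizontal distance between worn_spot and pad_left_top below 0.03 m and value of joint tag_left above 0.02 m and value of joint each of tag_middle, tag_right below 0.008 m) or (horizontal distance between worn_spot and pad_middle_top below 0.03 m and value of joint tag_middle above 0.02 m and value of joint each of tag_left, tag_right below 0.008 m) or (horizontal distance between worn_spot and pad_right_top below 0.03 m and value of joint tag_right above 0.02 m and value of joint each of tag_left, tag_middle below 0.008 m))), for 0.2 s.
At the end, for the whole second after the job is handed in: The tag on the mixer with the softest pad is down by more than 20 of its 24 mm, the other two tags are down by less than 8 mm, all pads are let go (within 3 mm of rest), and the bystanders stand within 20 mm of their start, not tipped (((horizontal distance between worn_spot and pad_left_top below 0.03 m and value of joint tag_left above 0.02 m and value of joint each of tag_middle, tag_right below 0.008 m) or (horizontal distance between worn_spot and pad_middle_top below 0.03 m and value of joint tag_middle above 0.02 m and value of joint each of tag_left, tag_right below 0.008 m) or (horizontal distance between worn_spot and pad_right_top below 0.03 m and value of joint tag_right above 0.02 m and value of joint each of tag_left, tag_middle below 0.008 m)) and value of joint each of spring1, spring2, worn below 0.003 m and not (distance of rack from where it was at the start of the episode above 0.02 m) and not (distance of glove_box from where it was at the start of the episode above 0.02 m) and not (distance of marker_cap from where it was at the start of the episode above 0.02 m) and not (distance of lone_tube from where it was at the start of the episode above 0.02 m) and not (angle between rack's own z axis and vertical above 0.35 rad) and not (angle between glove_box's own z axis and vertical above 0.35 rad) and not (angle between marker_cap's own z axis and vertical above 0.35 rad) and not (angle between lone_tube's own z axis and vertical above 0.35 rad)); the robot touches nothing.
It fails at once if the tag of a mixer that is not the softest is pushed down by 8 mm or more ((value of joint tag_left above 0.008 m and not (horizontal distance between worn_spot and pad_left_top below 0.03 m)) or (value of joint tag_middle above 0.008 m and not (horizontal distance between worn_spot and pad_middle_top below 0.03 m)) or (value of joint tag_right above 0.008 m and not (horizontal distance between worn_spot and pad_right_top below 0.03 m))).
It fails at once if a pad or tag is pulled upwards by more than 5 mm (value of joint any of spring1, spring2, worn, tag_left, tag_middle, tag_right below -0.005 m).
It fails at once if a mixer, its pad or its tag is pressed with more than 40 N (contact force between the arm and mixer_left above 40 N or contact force between the arm and mixer_middle above 40 N or contact force between the arm and mixer_right above 40 N or contact force between the arm and spring1_seat above 40 N or contact force between the arm and spring2_seat above 40 N or contact force between the arm and worn_seat above 40 N).
It fails at once if a bystander is lifted, moved by more than 20 mm or tipped (distance of any of rack, glove_box, marker_cap, lone_tube from where it was at the start of the episode above 0.02 m or angle between any of rack, glove_box, marker_cap, lone_tube's own z axis and vertical above 0.35 rad).
It also fails if it takes over 51 s, if anything falls off the work surface, if the arm or the gripper's body presses on something with over 40 N, if the wrist force passes 120 N, or if a joint passes its speed limit or range.

ROBOT

A 6-joint arm with a two-finger parallel gripper is mounted at the origin on the work surface. World frame = base frame: x ahead of the robot, y to its left, z up, the work surface at z = 0. Lengths are in m, angles in rad, forces in N, time in s.
With the tool pointing down it reaches from about 0.275 to 1 m from the base axis. Payload 8.4 kg.
Tool frame: the origin (TCP) lies midway between the tips of the shut fingers; the grasp point (between the pads) lies 19 mm behind it (arm.hold_point_z is the distance from the TCP to the grasp point, in m); z points along the fingers, x is the direction in which the jaws open and shut, and the axes are right-handed (so a half turn about z gives the same grasp; the last joint's range is limited). The gripper opens to 85 mm and grips with 20 to 120 N. Pads are 22 mm wide; open, the fingers measure 114 mm over their backs; the gripper's body (76 mm by 85 mm) begins 54 mm behind the grasp point. The pads swing forward as they close: fully open they stand 13 mm farther back than shut.
Start: joints at [1.28, 0.353, 1.633, -0, 1.155, -0.002], TCP at [0.178, 0.599, 0.195] pointing down, gripper open.
Joint ranges: [-2.63, 2.63], [-0.92, 2.1], [0.06, 2.66], [-1.3, 4.44], [0, 2.69], [-3.02, 3.02]. Speed limits (rad/s): [2.22, 2.22, 2.79, 3.14, 3.14, 3.14].

INTERFACE

Orientations are given as [roll, pitch, yaw] about the fixed x, y, z axes, in that order (R = Rz(yaw) Ry(pitch) Rx(roll)).
In Python, from station import arm gives the robot as it stands.
- The arm moves only by the shell command python3 -m pendant 'ROWS' [OPENING] [FORCE]. ROWS is JSON, a list of rows, each an object of numbers: "tx", "ty", "tz": the shift along the world's x, y, z in cm; "turn": the turn about the world's z in degrees. In form: [{"tx": .., "ty": .., "tz": .., "turn": ..}, ...]. A call has 1 to 20 rows; each row shifts and turns the commanded pose from where the row before left it; what a row does not reach is not made up. A row lasts 1/10 s, in which the tool goes at most 50 mm and 8.59 degrees, less where a joint would pass 70% of its speed; a pose out of reach is approached as far as the arm can. A call with a gripper value outside its range is refused whole. OPENING is the opening, from 0 (shut) to 1 (fully open), set as the call begins (- or left out, the last holds). The fingers move at their own pace and stop on an object; FORCE is the grip in N (left out, the last holds). Time passes only in rows, so rows that do not move let the fingers close. It gives the time, the measured TCP pose, the force and the opening at its end, in the units of the state.
- arm.sense(): the state, without advancing time (a new reading comes with each control period).
- arm.get_image(name): name is "scene" or "top" or "wrist"; returns (picture, depth): 384x512x3 uint8, red, green, blue; 384x512 float32, m along the optical axis (not along the pixel's ray), 0 where there is no reading.
- arm.get_calibration(name): a dict with "intrinsics" (3x3 intrinsics, pixels), "dist" ([k1, k2, p1, p2, k3] as OpenCV has them; the pictures are not rectified), "T" (4x4, takes a point from camera to world coordinates); the wrist camera has in their place "hand_eye" (4x4, takes a point from camera to tool coordinates, whose origin is the TCP and whose axes are the tool frame's). Camera axes: x right, y down, z forward; pixel columns grow to the right and rows downward; lengths in m; the calibration is good to about 2 mm. A picture is of the moment at which its call begins: read the wrist's pose just before it. get_calibration takes no time and is no camera call.
- arm.finish_job(): hands the job in, once; it reports no verdict.
The state is a dict: "time": time; "q": joint angles; "joint_velocities": joint speeds; "joint_torque": joint torques, N m; "eef_pos": TCP position; "orientation": TCP orientation; "wrist_force": force on the tool from outside, world axes, zero at the start; "ft_torque": the same for the moment, N m; "gripper_width": opening from 0.0 (shut) to 1.0 (fully open).
Only numpy, scipy, OpenCV 4.12 (cv2) and the standard library are available. Lean on these libraries where they do the work, as an engineer would, in place of code of your own. Each camera call takes 0.05 s, during which the arm holds its last target.

## Working session

There is one attempt and no reset: what is moved stays moved. The work goes in short steps, Python scripts to look and compute and a shell command to move; the robot and the scene stay as the last step left them, time stands still between calls to the robot, and variables do not carry over. Pictures are saved under pics/ and viewed, and the job is handed in when it is done.

```bash
mkdir -p pics; ls; python3 - <<'E'
from station import arm
import cv2,numpy as np
s=arm.sense();print({k:np.round(v,3) for k,v in s.items()})
for n in("scene","top"):
    im,d=arm.get_image(n);np.savez(n+".npz",im=im,d=d)
    cv2.imwrite(f"pics/{n}0.png",im[...,::-1])
E
```

```text
pics
{'time': np.float64(0.0), 'q': array([ 1.28 ,  0.354,  1.634,  0.   ,  1.155, -0.002]), 'joint_velocities': array([ 0.001, -0.002,  0.   , -0.   ,  0.   ,  0.001]), 'joint_torque': array([ 1.0000e-03, -6.0526e+01, -3.4208e+01, -0.0000e+00,  9.0000e-03,
        0.0000e+00]), 'eef_pos': array([0.178, 0.599, 0.194]), 'orientation': array([-3.142e+00,  1.000e-03,  1.282e+00]), 'wrist_force': array([ 0.975,  0.145, -0.237]), 'ft_torque': array([-0.004, -0.013, -0.001]), 'gripper_width': np.float64(1.0)}
```

View pics/scene0.png

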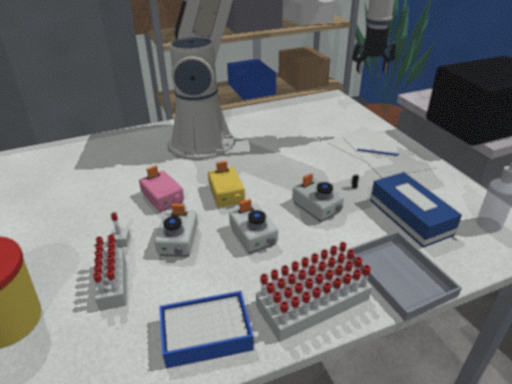

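View pics/top0.png

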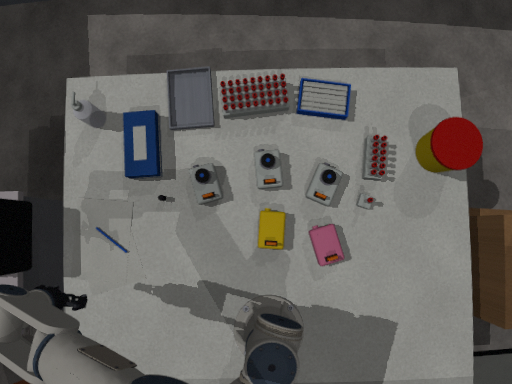

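The top picture has +x up and +y to the left. The white mixers are near (205,183), (268,167) and (324,182). The yellow and pink ones are decoys. I'll enlarge this area.

```bash
python3 - <<'E'
import cv2,numpy as np
im=np.load("top.npz")["im"]
c=im[140:210,180:350,::-1]
cv2.imwrite("pics/crop0.png",cv2.resize(c,None,fx=4.7,fy=4.7,interpolation=cv2.INTER_CUBIC))
hsv=cv2.cvtColor(im,cv2.COLOR_RGB2HSV)
for nm,lo,hi in(("orange",(5,130,120),(16,255,255)),("blue",(98,80,60),(130,255,255))):
    m=cv2.inRange(hsv,lo,hi);n,_,st,ce=cv2.connectedComponentsWithStats(m)
    for i in range(1,n):
        if 140<ce[i][1]<270 and 180<ce[i][0]<350: print(nm,st[i],ce[i].round(2))
E
```

```text
orange [266 179   8   3  19] [269.74 180.16]
orange [203 193   8   4  16] [206.5  194.75]
orange [316 193  10   5  23] [320.61 194.87]
orange [267 242   9   3  19] [270.42 243.32]
orange [328 256  10   5  24] [332.5 258. ]
blue [266 158   4   4  15] [267.6 159.6]
blue [200 173   4   4  14] [201.5  174.71]
blue [327 174   5   5  18] [328.89 175.83]
```

View pics/crop0.png

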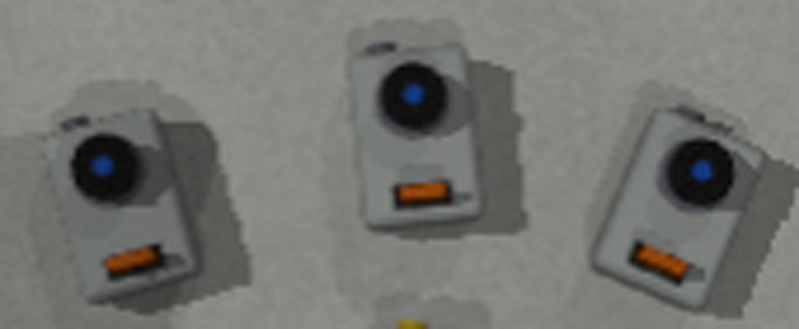

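```bash
cat > h.py <<'E'
import cv2,numpy as np
from station import arm
def ray(name,uv,z,T=None):
    c=arm.get_calibration(name)
    T=c["T"] if T is None else T
    T=np.array(T)
    p=cv2.undistortPoints(np.array([[uv]],float),np.array(c["intrinsics"]),np.array(c["dist"])).ravel()
    d=T[:3,:3]@[p[0],p[1],1]; o=T[:3,3]
    return o+d*(z-o[2])/d[2]
E
python3 - <<'E'
from h import *
for n,p,t in(("L",(201.5,174.7),(206.7,194.9)),("M",(267.6,159.6),(269.8,180.2)),("R",(328.9,175.8),(320.6,194.9))):
    P=ray("top",p,.092);Q=ray("top",t,.0925);v=P-Q
    print(n,P.round(4),Q.round(4),np.hypot(*v[:2]).round(4),np.degrees(np.arctan2(v[1],v[0])).round(1))
for n,p,z in (("cap",(162,198),.045),("lone",(370,200),.097)):print(n,ray("top",p,z).round(3))
E
```

```text
L [0.5488 0.2138 0.092 ] [0.4797 0.1971 0.0925] 0.0711 13.6
M [ 0.5943 -0.0113  0.092 ] [ 0.5239 -0.0167  0.0925] 0.0706 4.4
R [ 0.5338 -0.2169  0.092 ] [ 0.4698 -0.1862  0.0925] 0.071 -25.6
cap [0.477 0.361 0.045]
lone [ 0.448 -0.352  0.097]
```

```bash
python3 -m pendant '[{"tx":3.1,"ty":-3.2},{"tx":3.1,"ty":-3.2},{"tx":3.1,"ty":-3.2},{"tx":3.1,"ty":-3.2},{"tx":3.1,"ty":-3.2},{"tx":3.1,"ty":-3.2},{"tx":3.1,"ty":-3.2},{"tx":3.1,"ty":-3.2},{"tx":3.1,"ty":-3.2},{"tx":3.1,"ty":-3.2},{"tx":3.1,"ty":-3.2},{"tx":3.0,"ty":-3.3},{},{}]' 0 20
```

```text
invalid input at $[0]: expected keys tx, ty, tz, turn
```

```bash
python3 -m pendant '[{"tx":3.1,"ty":-3.2,"tz":0,"turn":0},{"tx":3.1,"ty":-3.2,"tz":0,"turn":0},{"tx":3.1,"ty":-3.2,"tz":0,"turn":0},{"tx":3.1,"ty":-3.2,"tz":0,"turn":0},{"tx":3.1,"ty":-3.2,"tz":0,"turn":0},{"tx":3.1,"ty":-3.2,"tz":0,"turn":0},{"tx":3.1,"ty":-3.2,"tz":0,"turn":0},{"tx":3.1,"ty":-3.2,"tz":0,"turn":0},{"tx":3.1,"ty":-3.2,"tz":0,"turn":0},{"tx":3.1,"ty":-3.2,"tz":0,"turn":0},{"tx":3.1,"ty":-3.2,"tz":0,"turn":0},{"tx":3.0,"ty":-3.3,"tz":0,"turn":0},{"tx":0,"ty":0,"tz":0,"turn":0},{"tx":0,"ty":0,"tz":0,"turn":0}]' 0 20
```

```text
time: 1.5
eef_pos: [0.5491, 0.2132, 0.1944]
orientation: [-3.141, 0.0, 1.28]
wrist_force: [-0.6, -0.4, -0.0]
gripper_width: -0.006
```

```bash
python3 -m pendant '[{"tx":0,"ty":0,"tz":-3,"turn":0},{"tx":0,"ty":0,"tz":-3,"turn":0},{"tx":0,"ty":0,"tz":-2,"turn":0},{"tx":0,"ty":0,"tz":-1,"turn":0},{"tx":0,"ty":0,"tz":0,"turn":0},{"tx":0,"ty":0,"tz":0,"turn":0},{"tx":0,"ty":0,"tz":0,"turn":0}]'
python3 -m pendant '[{"tx":0,"ty":0,"tz":-0.5,"turn":0},{"tx":0,"ty":0,"tz":-0.3,"turn":0},{"tx":0,"ty":0,"tz":-0.3,"turn":0},{"tx":0,"ty":0,"tz":-0.3,"turn":0},{"tx":0,"ty":0,"tz":-0.3,"turn":0},{"tx":0,"ty":0,"tz":0,"turn":0},{"tx":0,"ty":0,"tz":0,"turn":0},{"tx":0,"ty":0,"tz":0,"turn":0}]'
for i in 1 2 3; do python3 -m pendant '[{"tx":0,"ty":0,"tz":0,"turn":0}]'|grep -E "pos|force"; done
```

```text
time: 2.2
eef_pos: [0.5497, 0.2147, 0.1063]
orientation: [3.14, -0.001, 1.282]
wrist_force: [0.5, -0.1, -0.1]
gripper_width: 0.002
time: 3.0
eef_pos: [0.5491, 0.2142, 0.0881]
orientation: [3.141, -0.0, 1.282]
wrist_force: [-0.1, -0.5, 0.0]
gripper_width: 0.0
eef_pos: [0.5491, 0.2142, 0.0881]
wrist_force: [0.6, 0.5, 0.0]
eef_pos: [0.5491, 0.2142, 0.0881]
wrist_force: [0.8, -0.1, 0.4]
eef_pos: [0.549, 0.2141, 0.0881]
wrist_force: [-0.5, 0.1, 0.3]
```

```bash
python3 -m pendant '[{"tx":0,"ty":0,"tz":-0.3,"turn":0},{"tx":0,"ty":0,"tz":-0.3,"turn":0},{"tx":0,"ty":0,"tz":-0.2,"turn":0},{"tx":0,"ty":0,"tz":0,"turn":0},{"tx":0,"ty":0,"tz":0,"turn":0},{"tx":0,"ty":0,"tz":0,"turn":0}]'
for i in 1 2 3 4; do python3 -m pendant '[{"tx":0,"ty":0,"tz":0,"turn":0}]'|grep -E "pos|force"; done
```

```text
time: 3.9
eef_pos: [0.5491, 0.2142, 0.08]
orientation: [3.142, -0.0, 1.282]
wrist_force: [-0.1, 0.3, 0.2]
gripper_width: -0.001
eef_pos: [0.5491, 0.2141, 0.0801]
wrist_force: [0.7, -0.3, -0.4]
eef_pos: [0.5491, 0.2141, 0.0801]
wrist_force: [0.6, 0.3, 0.0]
eef_pos: [0.549, 0.2141, 0.0801]
wrist_force: [-0.0, 0.1, 0.2]
eef_pos: [0.549, 0.2141, 0.08]
wrist_force: [-0.4, 0.5, 0.1]
```

```bash
python3 - <<'E'
from h import *
s=arm.sense();print(s["time"],s["eef_pos"],s["wrist_force"],s["joint_torque"])
im,d=arm.get_image("scene");cv2.imwrite("pics/press_l.png",cv2.resize(im[150:270,130:370,::-1],None,fx=3.3,fy=3.3,interpolation=cv2.INTER_CUBIC))
E
```

```text
4.3 [0.54899678 0.21412993 0.08002151] [-0.36631481  0.48626553  0.07981799] [ 3.80913789e-04 -5.98393357e+01 -2.81691545e+01 -6.20793912e-06
  5.25154719e-04  6.33875842e-06]
```

View pics/press_l.png

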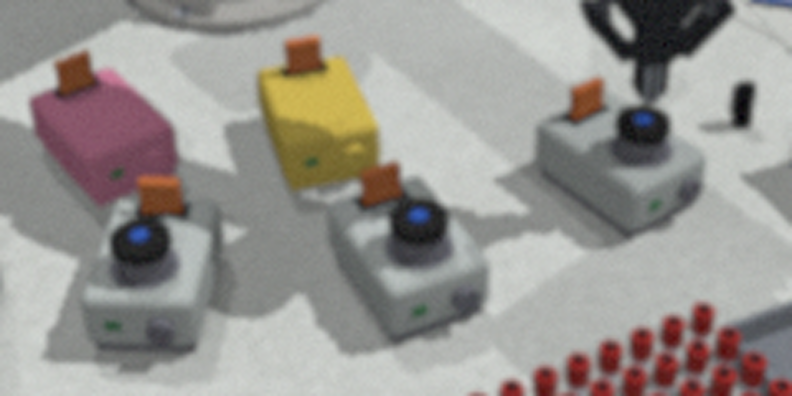

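The picture shows the fingertip at about (650,95) in the crop, behind the left pad and not on it. So the top-camera position doesn't agree with this, and I'll check it against the scene camera and the depth.

```bash
python3 - <<'E'
from h import *
f=lambda u,v:(130+u/3.3,150+v/3.3)
for n,p in(("L",f(642,120)),("M",f(419,215)),("R",f(139,236))):
    print(n,ray("scene",p,.092).round(4))
for n,p in(("L",f(588,84)),("M",f(380,170)),("R",f(160,181))):
    print(n,"tag",ray("scene",p,.093).round(4))
for nm,pts in(("top",[(201.5,174.7),(267.6,159.6),(328.9,175.8)]),("scene",[f(642,120),f(419,215),f(139,236)])):
    d=np.load(nm+".npz")["d"];c=arm.get_calibration(nm)
    for p in pts:
        z=d[int(p[1]+.5),int(p[0]+.5)]
        q=cv2.undistortPoints(np.array([[p]],float),np.array(c["intrinsics"]),np.array(c["dist"])).ravel()
        print(nm,z,(np.array(c["T"])@[q[0]*z,q[1]*z,z,1]).round(4))
# project tcp
c=arm.get_calibration("scene");Ti=np.linalg.inv(c["T"])
for X in([.549,.2141,.08],[.549,.2141,.13]):
    r,_=cv2.Rodrigues(Ti[:3,:3]);u,_=cv2.projectPoints(np.array([X]),r,Ti[:3,3],np.array(c["intrinsics"]),np.array(c["dist"]));print(u.ravel(),(u.ravel()-[130,150])*3.3)
print(np.array(arm.get_calibration("top")["T"]).round(3),np.array(c["T"]).round(3))
E
```

```text
L [0.5501 0.2122 0.092 ]
M [ 0.595  -0.0099  0.092 ]
R [ 0.536 -0.217  0.092]
L tag [0.4846 0.1952 0.093 ]
M tag [ 0.5306 -0.0178  0.093 ]
R tag [ 0.4757 -0.1862  0.093 ]
top 1.3366094 [0.5489 0.2139 0.0913 1.    ]
top 1.3379303 [ 0.5944 -0.0113  0.0911  1.    ]
top 1.3276932 [ 0.5335 -0.2164  0.0947  1.    ]
scene 1.156805 [0.551  0.2116 0.0928 1.    ]
scene 1.0558252 [ 0.5976 -0.0109  0.0943  1.    ]
scene 1.0426973 [ 0.5374 -0.2171  0.0931  1.    ]
[324.59944497 189.49942735] [642.17816842 130.34811027]
[326.10634915 174.68855671] [647.15095221  81.47223713]
[[-0.025 -0.997  0.075  0.378]
 [-1.     0.026  0.01   0.021]
 [-0.012 -0.075 -0.997  1.417]
 [ 0.     0.     0.     1.   ]] [[ 0.366  0.531 -0.764  1.362]
 [ 0.93  -0.224  0.29  -0.312]
 [-0.018 -0.817 -0.576  0.761]
 [ 0.     0.     0.     1.   ]]
```

```bash
python3 - <<'E'
from h import *
s=arm.sense();print(s["time"],s["eef_pos"],s["q"],s["gripper_width"])
im,d=arm.get_image("scene");c=arm.get_calibration("scene")
cv2.imwrite("pics/press_l2.png",cv2.resize(im[120:210,270:390,::-1],None,fx=6.5,fy=6.5,interpolation=cv2.INTER_NEAREST))
for v in range(160,192,2):
    for u in (324,327):
        z=d[v,u];q=cv2.undistortPoints(np.array([[[u,v]]],float),np.array(c["intrinsics"]),np.array(c["dist"])).ravel()
        print(u,v,(np.array(c["T"])@[q[0]*z,q[1]*z,z,1])[:3].round(3),end="  ")
    print()
im,d=arm.get_image("wrist");cv2.imwrite("pics/w1.png",im[...,::-1])
E
```

```text
4.35 [0.54898232 0.21412622 0.07998587] [ 3.69342490e-01  4.29890109e-01  1.80697411e+00  9.05336280e-06
  9.04743658e-01 -9.12653931e-01] 0.0007123815595392938
324 160 [0.561 0.195 0.189]  327 160 [0.563 0.203 0.188]  
324 162 [0.564 0.194 0.184]  327 162 [0.564 0.203 0.182]  
324 164 [0.557 0.199 0.173]  327 164 [0.563 0.204 0.175]  
324 166 [0.559 0.198 0.168]  327 166 [0.564 0.204 0.169]  
324 168 [0.561 0.198 0.163]  327 168 [0.561 0.207 0.161]  
324 170 [0.552 0.204 0.15 ]  327 170 [0.562 0.207 0.155]  
324 172 [0.557 0.201 0.147]  327 172 [0.56  0.209 0.147]  
324 174 [0.554 0.204 0.138]  327 174 [0.559 0.21  0.14 ]  
324 176 [0.553 0.205 0.13 ]  327 176 [0.558 0.211 0.132]  
324 178 [0.553 0.206 0.124]  327 178 [0.557 0.213 0.125]  
324 180 [ 0.404  0.302 -0.002]  327 180 [0.559 0.212 0.119]  
324 182 [0.531 0.221 0.092]  327 182 [0.53  0.232 0.089]  
324 184 [0.542 0.215 0.094]  327 184 [0.543 0.224 0.092]  
324 186 [0.546 0.213 0.091]  327 186 [0.552 0.219 0.093]  
324 188 [0.55  0.211 0.087]  327 188 [0.558 0.215 0.091]  
324 190 [0.562 0.204 0.089]  327 190 [0.568 0.21  0.092]
```

View pics/press_l2.png

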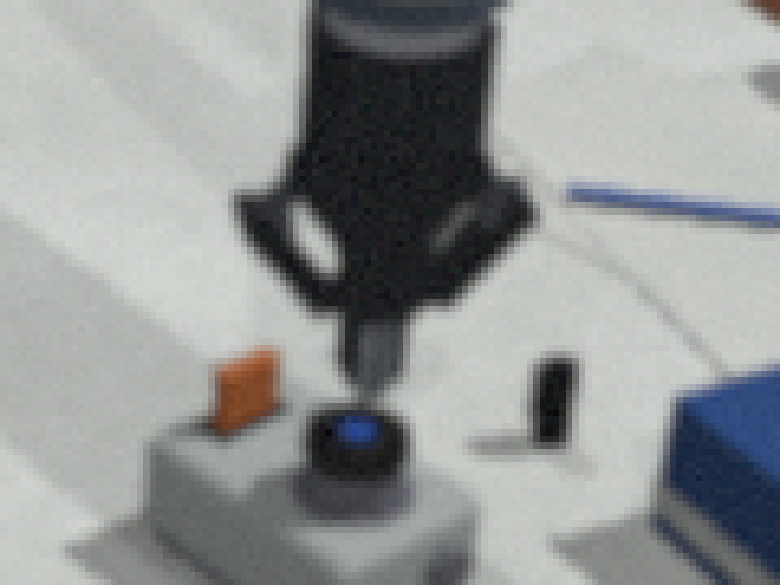

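View pics/w1.png

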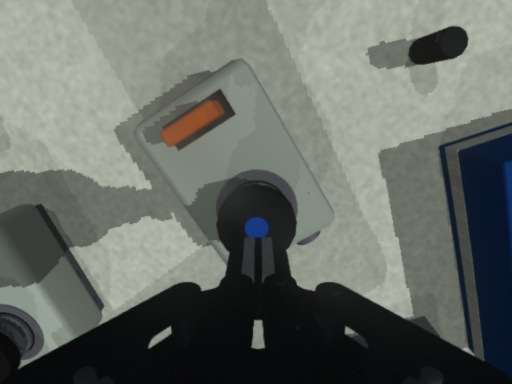

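The fingertips are over the pad horizontally. Going by the depth, though, they sit at z ≈ 0.115 while the state reports a TCP z of 0.080, so the reported height is about 3 cm too low and there has been no contact yet. I'll go down in small steps and use the force to find contact.

```bash
python3 -m pendant '[{"tx":0,"ty":0,"tz":-0.5,"turn":0},{"tx":0,"ty":0,"tz":-0.5,"turn":0},{"tx":0,"ty":0,"tz":-0.3,"turn":0},{"tx":0,"ty":0,"tz":0,"turn":0},{"tx":0,"ty":0,"tz":0,"turn":0}]' | grep -E "pos|force"
for i in 1 2 3 4 5 ; do python3 -m pendant '[{"tx":0,"ty":0,"tz":-0.1,"turn":0},{"tx":0,"ty":0,"tz":-0.1,"turn":0},{"tx":0,"ty":0,"tz":0,"turn":0}]'|grep -E "pos|force"; done
```

```text
eef_pos: [0.5489, 0.2141, 0.0668]
wrist_force: [0.2, -0.2, 0.2]
eef_pos: [0.549, 0.2141, 0.0649]
wrist_force: [0.1, -0.1, 0.8]
eef_pos: [0.5489, 0.2141, 0.0628]
wrist_force: [-0.8, -0.2, 0.3]
eef_pos: [0.5489, 0.2141, 0.0608]
wrist_force: [-0.1, 0.2, -0.2]
eef_pos: [0.5489, 0.2141, 0.0588]
wrist_force: [0.2, -0.1, 0.1]
eef_pos: [0.5489, 0.2141, 0.0568]
wrist_force: [-0.0, -0.1, 0.9]
```

```bash
python3 - <<'E'
from h import *
s=arm.sense();print(s["time"],s["eef_pos"],s["wrist_force"],s["gripper_width"])
im,d=arm.get_image("scene")
cv2.imwrite("pics/press_l3.png",cv2.resize(im[120:210,270:390,::-1],None,fx=6.5,fy=6.5,interpolation=cv2.INTER_NEAREST))
E
```

```text
6.45 [0.54890602 0.2140745  0.05680287] [-0.03123155 -0.07602819  0.88538885] 0.002553246400042492
```

View pics/press_l3.png

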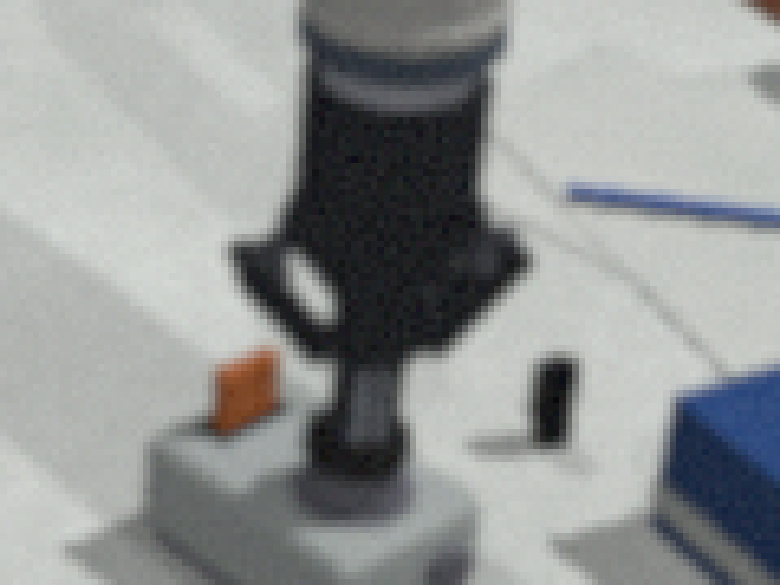

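The fingertips now reach the pad top at about (370,440) in the crop, with 0.9 N measured. I'll press on and record the force curve.

```bash
for i in 1 2 3 4 5 6; do python3 -m pendant '[{"tx":0,"ty":0,"tz":-0.1,"turn":0},{"tx":0,"ty":0,"tz":-0.1,"turn":0},{"tx":0,"ty":0,"tz":0,"turn":0}]'|grep -E "pos|force"; done;  python3 -m pendant '[{"tx":0,"ty":0,"tz":0,"turn":0}]'|grep -E "pos|force";python3 -m pendant '[{"tx":0,"ty":0,"tz":0,"turn":0}]'|grep -E "pos|force"
```

```text
eef_pos: [0.549, 0.2141, 0.0549]
wrist_force: [0.2, 0.5, -0.1]
eef_pos: [0.549, 0.2141, 0.0529]
wrist_force: [-0.2, -1.0, 0.0]
eef_pos: [0.549, 0.2141, 0.0509]
wrist_force: [0.6, 0.6, 0.7]
eef_pos: [0.549, 0.2141, 0.0489]
wrist_force: [-0.1, 0.3, 1.1]
eef_pos: [0.5491, 0.2141, 0.0469]
wrist_force: [0.6, -0.4, 2.6]
eef_pos: [0.5491, 0.2141, 0.0449]
wrist_force: [-0.4, 0.1, 1.5]
eef_pos: [0.549, 0.2141, 0.045]
wrist_force: [0.6, -0.2, 3.0]
eef_pos: [0.549, 0.2141, 0.045]
wrist_force: [-0.3, 0.4, 1.8]
```

```bash
for i in 1 2 3; do python3 -m pendant '[{"tx":0,"ty":0,"tz":-0.1,"turn":0},{"tx":0,"ty":0,"tz":-0.1,"turn":0},{"tx":0,"ty":0,"tz":0,"turn":0}]'|grep -E "pos|force"; done; for i in 1 2 3 4 5; do python3 -m pendant '[{"tx":0,"ty":0,"tz":0,"turn":0}]'|grep -E "time|pos|force";done
python3 - <<'E'
from h import *
im,d=arm.get_image("scene")
cv2.imwrite("pics/press_l4.png",cv2.resize(im[120:210,270:390,::-1],None,fx=6.5,fy=6.5,interpolation=cv2.INTER_NEAREST))
E
```

```text
eef_pos: [0.5491, 0.2141, 0.0429]
wrist_force: [-1.0, -0.9, 3.0]
eef_pos: [0.5491, 0.2141, 0.0409]
wrist_force: [-0.6, -0.3, 3.8]
eef_pos: [0.5491, 0.2142, 0.0389]
wrist_force: [0.2, -0.1, 4.1]
time: 9.5
eef_pos: [0.549, 0.2141, 0.039]
wrist_force: [0.0, 0.2, 3.8]
time: 9.6
eef_pos: [0.549, 0.2141, 0.039]
wrist_force: [0.1, -0.0, 3.6]
time: 9.7
eef_pos: [0.5491, 0.2141, 0.039]
wrist_force: [0.5, -0.4, 3.4]
time: 9.8
eef_pos: [0.5491, 0.2142, 0.039]
wrist_force: [-0.2, 0.6, 4.1]
time: 9.9
eef_pos: [0.549, 0.2142, 0.039]
wrist_force: [0.5, 0.1, 3.8]
```

View pics/press_l4.png

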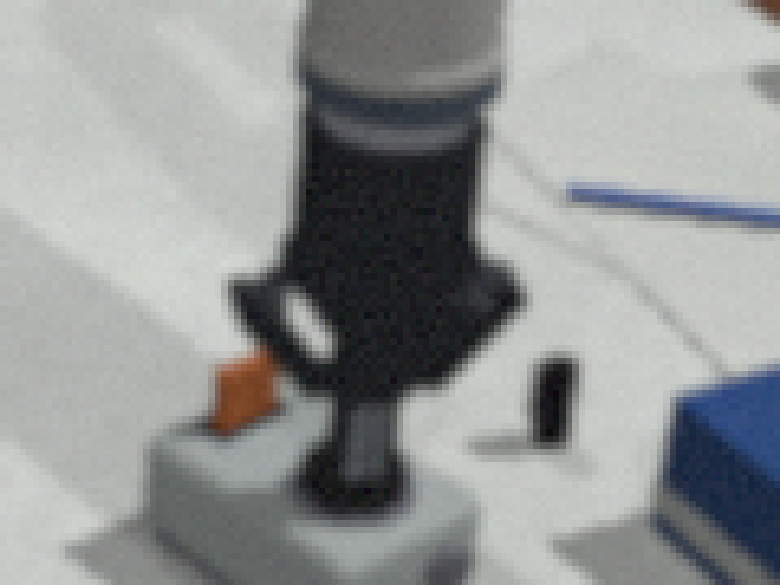

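Left pad: about 3.8 N at z=0.039 and 2.1 N at 0.045, so about 0.28 N/mm with contact near reported z=0.0525. Next is the middle pad.

```bash
python3 -m pendant '[{"tx":0,"ty":0,"tz":2,"turn":0},{"tx":0,"ty":0,"tz":2.2,"turn":0},{"tx":0.7,"ty":-3.2,"tz":0,"turn":0},{"tx":0.7,"ty":-3.2,"tz":0,"turn":0},{"tx":0.6,"ty":-3.2,"tz":0,"turn":0},{"tx":0.7,"ty":-3.2,"tz":0,"turn":0},{"tx":0.6,"ty":-3.2,"tz":0,"turn":0},{"tx":0.7,"ty":-3.2,"tz":0,"turn":0},{"tx":0.6,"ty":-3.3,"tz":0,"turn":0},{"tx":0,"ty":0,"tz":-1,"turn":0},{"tx":0,"ty":0,"tz":-0.8,"turn":0},{"tx":0,"ty":0,"tz":-0.3,"turn":0},{"tx":0,"ty":0,"tz":-0.3,"turn":0},{"tx":0,"ty":0,"tz":-0.3,"turn":0},{"tx":0,"ty":0,"tz":0,"turn":0},{"tx":0,"ty":0,"tz":0,"turn":0}]'; for i in 1 2 3; do python3 -m pendant '[{"tx":0,"ty":0,"tz":-0.1,"turn":0},{"tx":0,"ty":0,"tz":-0.1,"turn":0},{"tx":0,"ty":0,"tz":0,"turn":0}]'|grep -E "pos|force"; done
```

```text
time: 11.55
eef_pos: [0.595, -0.0104, 0.0542]
orientation: [3.142, -0.0, 1.283]
wrist_force: [-1.2, 1.6, 1.1]
gripper_width: -0.001
eef_pos: [0.5953, -0.0107, 0.0522]
wrist_force: [-0.3, 2.9, 2.9]
eef_pos: [0.5953, -0.0108, 0.0501]
wrist_force: [0.5, 2.9, 4.2]
eef_pos: [0.5953, -0.0108, 0.0481]
wrist_force: [0.6, 3.4, 6.3]
```

The middle pad is much stiffer, at about 0.85 N/mm. Now the right one.

```bash
python3 -m pendant '[{"tx":0,"ty":0,"tz":1.5,"turn":0},{"tx":0,"ty":0,"tz":1.8,"turn":0},{"tx":-0.8,"ty":-2.9,"tz":0,"turn":0},{"tx":-0.9,"ty":-2.9,"tz":0,"turn":0},{"tx":-0.8,"ty":-2.9,"tz":0,"turn":0},{"tx":-0.9,"ty":-3.0,"tz":0,"turn":0},{"tx":-0.9,"ty":-3.0,"tz":0,"turn":0},{"tx":-0.9,"ty":-3.0,"tz":0,"turn":0},{"tx":-0.8,"ty":-2.9,"tz":0,"turn":0},{"tx":0,"ty":0,"tz":0,"turn":0},{"tx":0,"ty":0,"tz":0,"turn":0},{"tx":0,"ty":0,"tz":-1,"turn":0},{"tx":0,"ty":0,"tz":-1,"turn":0},{"tx":0,"ty":0,"tz":-0.3,"turn":0},{"tx":0,"ty":0,"tz":0,"turn":0}]'; for i in 1 2 3 4 5 6; do python3 -m pendant '[{"tx":0,"ty":0,"tz":-0.1,"turn":0},{"tx":0,"ty":0,"tz":-0.1,"turn":0},{"tx":0,"ty":0,"tz":0,"turn":0}]'|grep -E "time|pos|force"; done
```

```text
time: 13.95
eef_pos: [0.5344, -0.216, 0.0568]
orientation: [-3.14, -0.0, 1.283]
wrist_force: [0.2, -0.1, -0.0]
gripper_width: 0.001
time: 14.25
eef_pos: [0.5351, -0.2168, 0.0561]
wrist_force: [0.0, 0.6, 0.1]
time: 14.55
eef_pos: [0.5352, -0.217, 0.054]
wrist_force: [0.6, -0.1, 0.6]
time: 14.85
eef_pos: [0.5352, -0.217, 0.052]
wrist_force: [0.4, 0.1, 1.4]
time: 15.15
eef_pos: [0.5351, -0.2169, 0.0499]
wrist_force: [0.9, -0.6, 3.1]
time: 15.45
eef_pos: [0.5352, -0.217, 0.048]
wrist_force: [1.6, 0.2, 4.2]
time: 15.75
eef_pos: [0.5351, -0.2169, 0.046]
wrist_force: [0.7, -0.5, 4.8]
```

```bash
for i in 1 2 3; do python3 -m pendant '[{"tx":0,"ty":0,"tz":0,"turn":0}]'|grep -E "force";done
python3 - <<'E'
from h import *
im,d=arm.get_image("scene")
cv2.imwrite("pics/press_r.png",cv2.resize(im[140:270,130:370,::-1],None,fx=3.3,fy=3.3,interpolation=cv2.INTER_CUBIC))
E
```

```text
wrist_force: [0.7, -1.0, 4.8]
wrist_force: [1.0, -0.8, 4.5]
wrist_force: [1.3, -0.1, 4.8]
```

View pics/press_r.png

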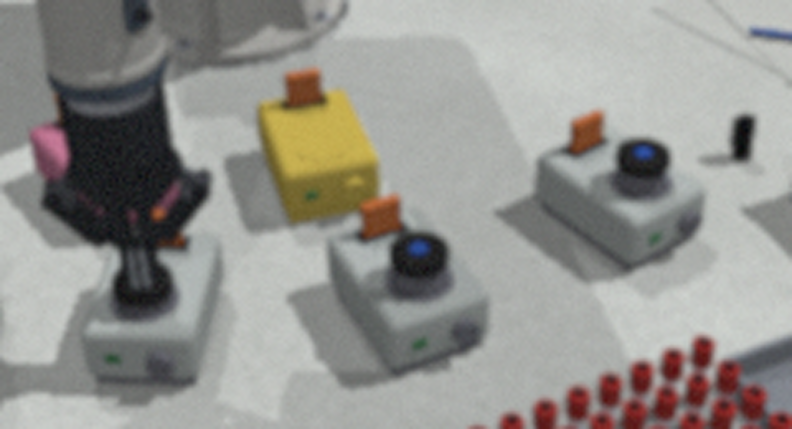

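Left ≈ 0.28, right ≈ 0.5 and middle ≈ 0.85 N/mm, so left is softest, and the ratios fit the "1.5 times" rule. The picture shows the fingers on the right pad only and all the tags up. Next I go over the left tag.

```bash
python3 -m pendant '[{"tx":0,"ty":0,"tz":2,"turn":0},{"tx":0,"ty":0,"tz":2.4,"turn":0},{"tx":-0.4,"ty":3.2,"tz":0,"turn":0},{"tx":-0.4,"ty":3.2,"tz":0,"turn":0},{"tx":-0.4,"ty":3.2,"tz":0,"turn":0},{"tx":-0.4,"ty":3.2,"tz":0,"turn":0},{"tx":-0.4,"ty":3.2,"tz":0,"turn":0},{"tx":-0.4,"ty":3.2,"tz":0,"turn":0},{"tx":-0.4,"ty":3.2,"tz":0,"turn":0},{"tx":-0.4,"ty":3.2,"tz":0,"turn":0},{"tx":-0.4,"ty":3.2,"tz":0,"turn":0},{"tx":-0.4,"ty":3.2,"tz":0,"turn":0},{"tx":-0.4,"ty":3.2,"tz":0,"turn":0},{"tx":-0.4,"ty":3.2,"tz":0,"turn":0},{"tx":-0.6,"ty":3.0,"tz":0,"turn":0},{"tx":0,"ty":0,"tz":0,"turn":0},{"tx":0,"ty":0,"tz":-1,"turn":0},{"tx":0,"ty":0,"tz":-0.8,"turn":0},{"tx":0,"ty":0,"tz":0,"turn":0},{"tx":0,"ty":0,"tz":0,"turn":0}]'
python3 - <<'E'
from h import *
im,d=arm.get_image("scene")
cv2.imwrite("pics/tag1.png",cv2.resize(im[120:210,270:390,::-1],None,fx=6.5,fy=6.5,interpolation=cv2.INTER_NEAREST))
im,d=arm.get_image("wrist");cv2.imwrite("pics/tag1w.png",im[...,::-1])
E
```

```text
time: 18.1
eef_pos: [0.4807, 0.1961, 0.0714]
orientation: [-3.141, 0.001, 1.281]
wrist_force: [-0.4, 0.2, -0.0]
gripper_width: 0.002
```

View pics/tag1.png

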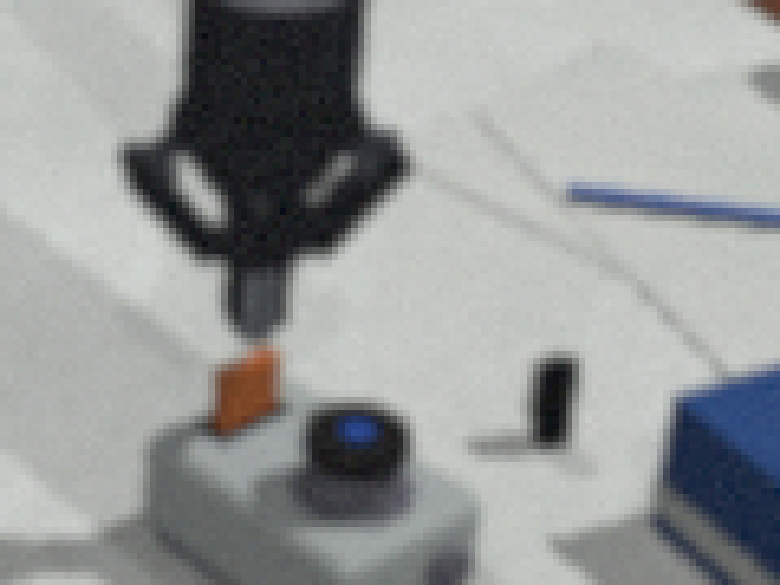

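View pics/tag1w.png

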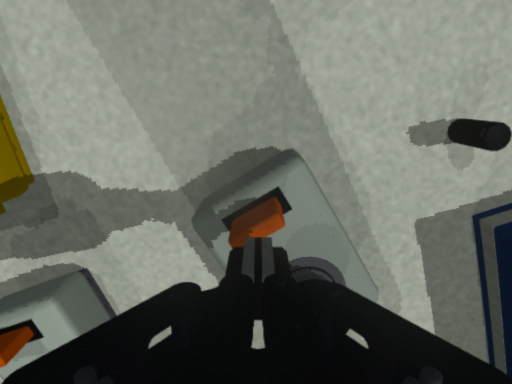

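The fingertips hang centred just above the left tag, with the tip at (255,335) and the tag top at (250,355) in the crop. Next I push down in small steps and watch the force.

```bash
python3 -m pendant '[{"tx":0,"ty":0,"tz":-0.7,"turn":0},{"tx":0,"ty":0,"tz":-0.5,"turn":0},{"tx":0,"ty":0,"tz":-0.2,"turn":0},{"tx":0,"ty":0,"tz":0,"turn":0}]'|grep -E "pos|force"; for i in 1 2 3 4; do python3 -m pendant '[{"tx":0,"ty":0,"tz":-0.15,"turn":0},{"tx":0,"ty":0,"tz":-0.15,"turn":0},{"tx":0,"ty":0,"tz":0,"turn":0}]'|grep -E "pos|force"; done
```

```text
eef_pos: [0.4806, 0.197, 0.0575]
wrist_force: [-0.1, -0.8, 0.2]
eef_pos: [0.4811, 0.1972, 0.055]
wrist_force: [0.5, -0.2, 0.1]
eef_pos: [0.4811, 0.1972, 0.0519]
wrist_force: [0.8, 0.4, -0.3]
eef_pos: [0.4811, 0.1971, 0.0488]
wrist_force: [0.3, -0.8, 0.4]
eef_pos: [0.481, 0.1971, 0.0458]
wrist_force: [0.6, -0.2, -0.2]
```

```bash
python3 - <<'E'
from h import *
im,d=arm.get_image("scene")
cv2.imwrite("pics/tag2.png",cv2.resize(im[120:210,270:390,::-1],None,fx=6.5,fy=6.5,interpolation=cv2.INTER_NEAREST))
im,d=arm.get_image("wrist");cv2.imwrite("pics/tag2w.png",im[...,::-1])
E
```

```text
(no output)
```

View pics/tag2.png

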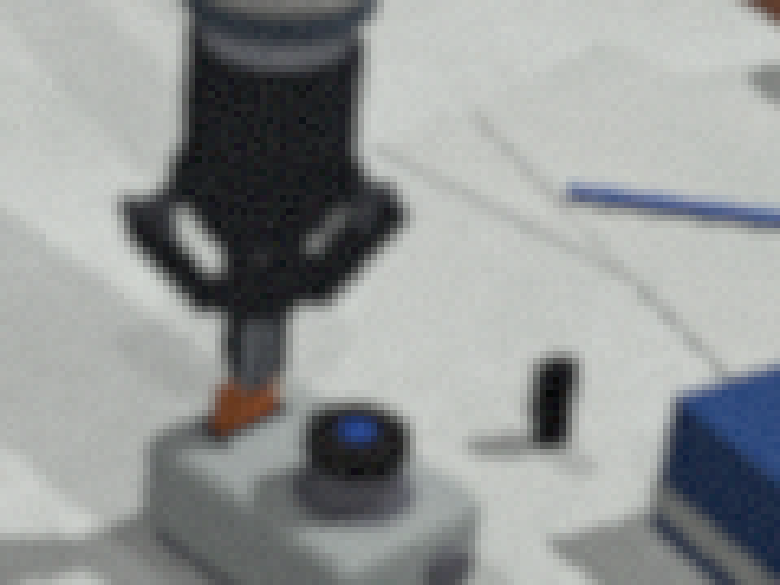

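View pics/tag2w.png

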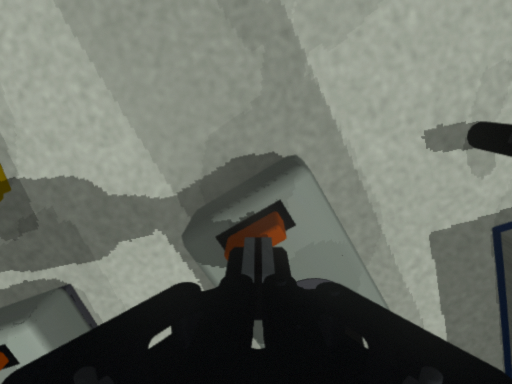

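The tag is going down with the fingertip: its left corner has dropped from about (215,368) to (215,387). I'll keep going to the stop.

```bash
for i in 1 2 3 4 ; do python3 -m pendant '[{"tx":0,"ty":0,"tz":-0.15,"turn":0},{"tx":0,"ty":0,"tz":-0.15,"turn":0}]'|grep -E "time|pos|force"; done
```

```text
time: 20.1
eef_pos: [0.4808, 0.197, 0.0429]
wrist_force: [-0.7, -1.3, 3.3]
time: 20.3
eef_pos: [0.4808, 0.197, 0.0398]
wrist_force: [-2.1, -0.1, 3.2]
time: 20.5
eef_pos: [0.4808, 0.1971, 0.0368]
wrist_force: [-1.7, -1.4, 2.0]
time: 20.7
eef_pos: [0.4808, 0.197, 0.0338]
wrist_force: [-2.3, -0.8, 3.6]
```

```bash
for i in 1 2 3 ; do python3 -m pendant '[{"tx":0,"ty":0,"tz":-0.1,"turn":0},{"tx":0,"ty":0,"tz":0,"turn":0}]'|grep -E "time|pos|force"; done
```

```text
time: 20.9
eef_pos: [0.4809, 0.1971, 0.0335]
wrist_force: [-4.3, -1.3, 11.2]
time: 21.1
eef_pos: [0.4811, 0.1972, 0.0333]
wrist_force: [-6.7, -3.3, 21.7]
time: 21.3
eef_pos: [0.4812, 0.1972, 0.033]
wrist_force: [-10.4, -3.7, 32.4]
```

Force rises steeply at z≈0.0335, so this looks like the stop. I'll retreat upward and check.

```bash
python3 -m pendant '[{"tx":0,"ty":0,"tz":0.3,"turn":0},{"tx":0,"ty":0,"tz":1,"turn":0},{"tx":0,"ty":0,"tz":3,"turn":0},{"tx":0,"ty":0,"tz":4,"turn":0},{"tx":-2,"ty":0,"tz":3,"turn":0},{"tx":-4,"ty":0,"tz":2,"turn":0},{"tx":-4,"ty":0,"tz":0,"turn":0},{"tx":0,"ty":0,"tz":0,"turn":0}]'
python3 - <<'E'
from h import *
im,d=arm.get_image("scene")
cv2.imwrite("pics/end.png",cv2.resize(im[140:270,130:370,::-1],None,fx=3.3,fy=3.3,interpolation=cv2.INTER_CUBIC))
cv2.imwrite("pics/end2.png",cv2.resize(im[150:210,290:370,::-1],None,fx=9,fy=9,interpolation=cv2.INTER_CUBIC))
T=arm.get_calibration("scene");c=T
from numpy.linalg import inv
Ti=inv(c["T"]);r,_=cv2.Rodrigues(Ti[:3,:3])
for z in(.094,.070):
    for s in(-17,17):
        a=np.radians(13.6);X=np.array([.4815-np.sin(a)*s/1e3,.1974+np.cos(a)*s/1e3,z])
        u=cv2.projectPoints(X[None],r,Ti[:3,3],np.array(c["intrinsics"]),np.array(c["dist"]))[0].ravel();print(z,(u-[290,150])*9)
E
```

```text
time: 22.1
eef_pos: [0.3769, 0.1964, 0.1644]
orientation: [-3.14, 0.001, 1.283]
wrist_force: [-0.4, -0.7, -0.4]
gripper_width: -0.004
0.094 [125.51686848 237.49312982]
0.094 [204.85521269 202.90887983]
0.07 [121.51234284 298.98834821]
0.07 [200.02174182 263.98584793]
```

View pics/end.png

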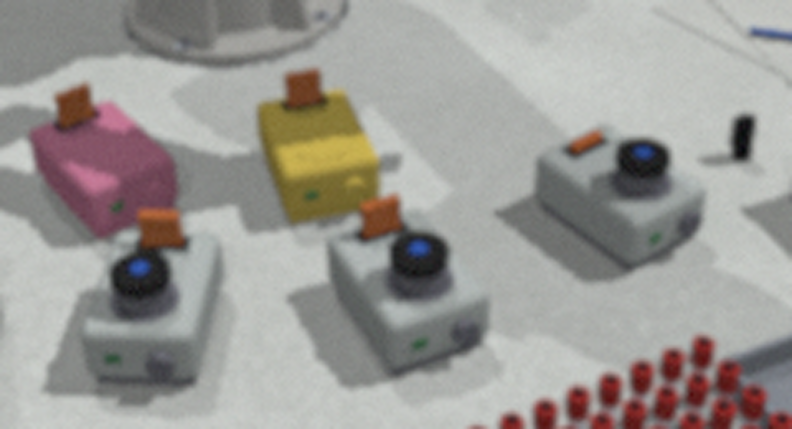

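View pics/end2.png

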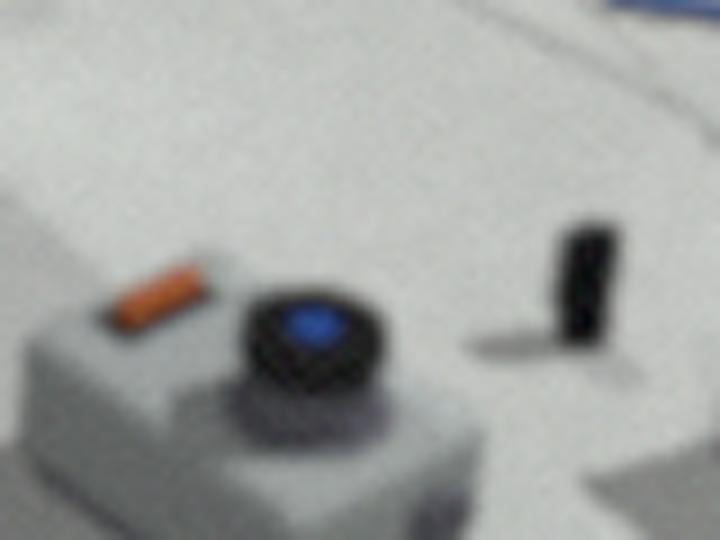

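The left tag's top edge lies at (115,300) to (198,270), and the prediction for fully down is (121,299) to (200,264). The other two tags and all three pads are up, and the arm is clear, so I hand in.

```bash
python3 -c "
from station import arm
print(arm.finish_job())"
```

```text
the job is handed in; nothing more can be done
None
```

The left mixer has the softest pad, so I pushed its orange tag down to the stop and handed the job in at about 22 s. No verdict was reported.

- **Finding the softest pad:** pressing with shut fingertips gave about 0.28 N/mm on the left pad, 0.5 N/mm on the right and 0.85 N/mm on the middle. The left pad was pressed roughly 13 mm while all tags were still up.
- **Pushing the tag:** it slid with about 3 N of friction, then the force rose steeply to 32 N at the stop. That is under the 40 N limit, but closer than I intended.
- **Last checks:** in the final scene picture the left tag's top edge matches the predicted fully-down line to within a few enlarged pixels. The other two tags and all three pads are up, and the wrist force with the arm clear was at noise level. The marker cap looks unmoved. I did not re-measure the tube rack, the lone tube or the glove box, but the arm never worked near them.
- **What disagreed:** the reported TCP height was about 37–40 mm lower than where the fingertips really were. My first press at the left pad therefore stopped short in the air. I noticed this in the pictures and used the contact forces instead.
- **Side force on the middle pad:** that press also showed about 3 N sideways, probably because the arm was still settling. It was not checked with a picture.

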